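Probe the shielded test pad of a circuit board

ROBOT

A 6-joint arm with a two-finger parallel gripper is mounted at the origin on the work surface. World frame = base frame: x ahead of the robot, y to its left, z up, the work surface at z = 0. Lengths are in mm, angles in rad, forces in N, time in s.
With the tool pointing down it reaches from about 275 to 1000 mm from the base axis. Payload 8.4 kg.
Tool frame: the origin (TCP) lies at the very end of the fingers, on their centre line; the grasp point (between the pads) lies 19 mm behind it; z points along the fingers, y is the direction in which the jaws open and shut (so a half turn about z gives the same grasp; the last joint's range is limited). The gripper opens to 85 mm and grips with 20 to 120 N. Pads are 22 mm wide; open, the fingers measure 114 mm over their backs; the gripper's body (76 mm by 85 mm) begins 54 mm behind the grasp point. The pads swing forward as they close: fully open they stand 13 mm farther back than shut.
Start: joints at [-1.303, 0.353, 1.633, -0, 1.155, -0.002], TCP at [166.585, -602.393, 231.281] pointing down, gripper open.
Joint ranges: [-2.63, 2.63], [-0.92, 2.1], [0.06, 2.66], [-1.3, 4.44], [0, 2.69], [-3.02, 3.02]. Speed limits (rad/s): [2.22, 2.22, 2.79, 3.14, 3.14, 3.14].

INTERFACE

Orientations are given as [roll, pitch, yaw] about the fixed x, y, z axes, in that order (R = Rz(yaw) Ry(pitch) Rx(roll)).
In Python, from rig import r gives the robot as it stands.
- The arm moves only by the tool move_arm, never from a script. Its argument "increments" is a list of rows, each an object of numbers: "tx", "ty", "tz": the shift along the tool's x, y, z in cm; "rx", "ry", "rz": the turn, a rotation vector about the tool's x, y, z in degrees; "gripper": the gripper's target within -1 to 1 (fully open at 1, half-way at 0, shut at -1). A call has 1 to 12 rows; each row shifts and turns the commanded pose from where the row before left it, along the tool's axes as they then stand; what a row does not reach is not made up. A row lasts 1/10 s, in which the tool goes at most 50 mm and 8.59 degrees, less where a joint would pass 70% of its speed; a pose out of reach is approached as far as the arm can. A call is refused whole if a number of a shift passes 5 or a number of a turn 8.59, either way. A call with a gripper value outside its range is refused whole. The fingers move at their own pace and stop on an object; "squeeze" is the grip in N (left out, the last holds). Time passes only in rows, so rows that do not move let the fingers close. It gives the time, the measured TCP pose, the force and the opening at its end, in the units of the state.
- r.sense(): the state, without advancing time (a new reading comes with each control period).
- r.grab_frame(name): name is "side" or "top"; returns (picture, depth): 420x560x3 uint8, red, green, blue; 420x560 float32, mm along the optical axis (not along the pixel's ray), 0 where there is no reading.
- r.camera_model(name): a dict with "fx", "fy", "cx", "cy" (pixels), "R" (3x3) and "t" (3): a world point X has camera coordinates R X + t. Camera axes: x right, y down, z forward; pixel columns grow to the right and rows downward; lengths in mm; the calibration is good to about 2 mm. A picture is of the moment at which its call begins. camera_model takes no time and is no camera call.
- r.sign_off(): hands the job in, once; it reports no verdict.
Trained networks look in the newest picture that a camera, given by its name, has taken for a name from the list of things; names that differ only in an ending like _2 or _b are one class to them, and where a whole thing is asked for, a point or a joint stands for the part that bears it (a point fixed in the world has none). Each returns a list of dicts, best first, with "confidence" (0 to 1); they miss things now and then, are a little off and sometimes report something else, mostly with a low value. They report only what shows in the picture. A call takes as long as a camera call. They do not tell look-alikes from the thing itself.
- r.cut_out(query, camera): "mask" (420x560 bool, what is visible of it) and "bbox" ([left, top, right, bottom] in pixels, round what is visible of it).
- r.place_of(query, camera): "location" ([row, column] in pixels: a listed point, or the origin of a listed thing).
The state is a dict: "clock": time; "qpos": joint angles; "qvel": joint speeds; "joint_efforts": joint torques, N m; "eef_pos": TCP position; "tcp_rot": TCP orientation; "contact_force": force on the tool from outside, world axes, zero at the start; "wrist_torque": the same for the moment, N m; "opening": opening from 0.0 (shut) to 1.0 (fully open).
Only numpy, scipy, OpenCV 4.12 (cv2) and the standard library are available. Lean on these libraries where they do the work, as an engineer would, in place of code of your own. Each camera call takes 0.05 s, during which the arm holds its last target. There are 200 camera calls.

TASK

Lift the metal shielding cap off the sloping circuit board and set it down, mouth-down, on the bench without dropping it. Then take the spring-loaded test probe from its stand and hold its tip on the ringed pad that the cap was covering, the probe square to the board and pressed gently so that its plunger is about half way in. Finish while still holding the probe there like this, and leave the other things on the bench alone.

Things in the scene. Friction and masses are not known exactly. Their poses are not given: they have to be found in the camera images.
- board: green circuit board, 110 (own x) x 150 (own y) x 4 mm, in a fixed holder that slopes it 0.30 rad (17 deg), its face looking up and towards the robot. Origin: middle of its upper face, 46 mm above the bench; own z points out square from the face, own x up the slope. Parts on it stand at most 7 mm high. Position and yaw vary.
- pad (a point): middle of the round brass test pad, 12 mm across with a thin white ring of 24 mm round it, at the middle of the board's upper face (the same point as the board's origin). The cap stands over it at the start. Smaller unringed brass pads elsewhere on the board do not matter.
- cap: aluminium cap, mouth-down over the pad, sloping with the board. Origin: centre of its mouth; own z points from mouth to knob. Skirt 26 mm high, 48 mm across at the mouth, 44 at the top; on top a round knob 18 mm across, its grip part 33 to 50 mm from the origin along own z. 70 g, loose. A 4 mm ledge on the board stops its downhill side: lift it square off.
- stand: black block 70 x 70 x 60 mm high with an upright 14 mm hole in its middle, fixed to the bench. Origin: centre of its underside. Position and yaw vary.
- probe: test probe standing upright, tip down, in the stand. Origin: underside of its black flange (22 mm across, 4 mm thick), resting on the stand's top 60 mm above the bench; own z points from tip to handle. Round grey handle 16 mm across from 4 to 90 mm above the origin, tapered end to 100 mm; below the origin a steel nose 10 mm across, 30 mm long, then the plunger. 80 g.
- tip (a point): the plunger's tip, on the probe's axis, 48 mm below the probe's origin when out fully; it slides up into the nose when pressed.
- plunger (a joint): how far the plunger is pushed in: 0 fully out, 0.012 m fully in. A spring of 0.4 N per mm resists (half way, 6 mm, is about 2.5 N).
- heatsink: aluminium finned heat sink, 50 x 40 x 26 mm; a loose bystander, leave alone. Origin: centre of its underside
- spool: steel wire spool standing on its end, diameter 60, 44 mm high; a loose bystander, leave alone. Origin: centre of its underside
- jar: clear jar with white lid, diameter 52, 70 mm high; a loose bystander, leave alone. Origin: centre of its underside
- card: small spare green circuit card, 70 x 50 mm, 11 mm high, lying flat; a loose bystander, leave alone. Origin: centre of its underside
- dish: small steel dish, mouth up, diameter 64, 30 mm high; a loose bystander, leave alone. Origin: centre of its underside
- screwdriver: screwdriver with orange handle, about 200 mm long, lying along its own x; a loose bystander, leave alone. Origin: under the middle of its length, at bench height
Mind the look-alikes: they are no part of the job. What is shaped like the cap but green or red is not meant.

How it is judged:
By the outcome, as a careful person would: the job done as asked, in the order asked, and still so for the second after the job is handed in, while the arm keeps its last pose, push and grip.
It also fails if it takes over 51 s, if anything falls off the work surface, if the arm or the gripper's body presses on something with over 40 N, if the wrist force passes 120 N, or if a joint passes its speed limit or range.

## Working session

There is one attempt and no reset: what is moved stays moved. The work goes in short steps, Python scripts to look and compute and a tool call to move; the robot and the scene stay as the last step left them, time stands still between calls to the robot, and variables do not carry over. Pictures are saved under pics/ and viewed, about 8 in all and at most 12, crops included, and the job is handed in when it is done.

Besides the shell and the picture viewer there is one more tool, called after "Emit:" as name([rows], argument=value, ...), one row to a line, values as JSON. move_arm: Moves the arm, as the interface text tells. Its arguments: {"type":"object","properties":{"increments":{"type":"array","items":{"type":"object","properties":{"tx":{"type":"number"},"ty":{"type":"number"},"tz":{"type":"number"},"rx":{"type":"number"},"ry":{"type":"number"},"rz":{"type":"number"},"gripper":{"type":"number"}}}},"squeeze":{"type":"number"}},"required":["increments"]}

```bash
ls; mkdir -p pics; cat > h.py <<'E'
import numpy as np, cv2
from rig import r
from scipy.spatial.transform import Rotation as Ro
def cloud(cam,depth):
    m=r.camera_model(cam); R=np.array(m['R']);t=np.array(m['t'])
    v,u=np.mgrid[:420,:560]
    P=np.stack([(u-m['cx'])/m['fx']*depth,(v-m['cy'])/m['fy']*depth,depth],-1)
    return (P-t)@R
def proj(cam,X):
    m=r.camera_model(cam); p=np.array(m['R'])@np.array(X,float)+np.array(m['t'])
    return p[1]/p[2]*m['fy']+m['cy'],p[0]/p[2]*m['fx']+m['cx']
E
python3 - <<'E'
from h import *
o=[]
for c in ['side','top']:
    p,d=r.grab_frame(c); np.savez(f'{c}0.npz',p=p,d=d,P=cloud(c,d))
    cv2.imwrite(f'pics/{c}0.png',p[:,:,::-1])
    m=r.camera_model(c); print(c,m['fx'],(-np.array(m['R']).T@m['t']).round(),np.array(m['R'])[2].round(2))
    P=cloud(c,d)
    for q in ['board','cap','stand','probe','dish','heatsink','spool','jar','card','screwdriver']:
        for x in r.cut_out(q,c)[:3]:
            k=x['mask']&(d>0)
            print(q,round(x['confidence'],2),x['bbox'],np.median(P[k],0).round(), P[k][:,2].max().round() if k.any() else None)
print(r.sense())
E
```

```text
pics
side 461.44760919991836 [ 461. -746.  858.] [ 0.1   0.7  -0.71]
board 0.95 [233.3, 139.3, 282.2, 191.0] [527. 179.  48.] 71.0
cap 0.72 [245.5, 151.8, 265.6, 172.7] [514. 192.  69.] 98.0
cap 0.64 [293.8, 151.6, 314.5, 170.7] [651. 232.  24.] 53.0
cap 0.51 [204.0, 201.2, 222.3, 221.0] [405.  70.  37.] 53.0
stand 0.7 [245.7, 283.3, 287.5, 329.8] [ 501. -246.   59.] 64.0
probe 0.6 [257.4, 264.3, 269.4, 303.3] [ 502. -228.  113.] 164.0
probe 0.52 [232.9, 141.1, 281.3, 193.8] [525. 183.  47.] 98.0
dish 0.71 [188.8, 305.7, 216.4, 331.5] [ 374. -228.   19.] 34.0
heatsink 0.55 [267.9, 221.7, 289.2, 244.1] [552. -24.  23.] 31.0
heatsink 0.41 [185.3, 303.8, 217.1, 330.2] [ 374. -228.   19.] 34.0
spool 0.93 [329.8, 201.9, 357.1, 231.0] [723.  15.  42.] 48.0
jar 0.83 [363.1, 276.5, 393.4, 317.6] [ 736. -247.   60.] 74.0
card 0.52 [193.4, 164.5, 218.8, 179.4] [389. 251.   4.] 15.0
screwdriver 0.7 [335.5, 169.1, 345.1, 201.2] [741. 118.  24.] 43.0
top 497.62882632835124 [ 459.   55. 1075.] [ 0.08 -0.   -1.  ]
board 0.9 [168.2, 191.0, 250.2, 252.5] [522. 199.  46.] 69.0
cap 0.97 [256.1, 262.9, 
[... 763 characters left out ...]
 129.7] [741. 130.  22.] 29.0
{'clock': 1.1, 'qpos': array([-1.30342806e+00,  3.52987931e-01,  1.63338561e+00, -1.08016816e-05,
        1.15521631e+00, -2.42477580e-03]), 'qvel': array([-0.00069984,  0.00116587,  0.00150656,  0.00050254, -0.00035239,
        0.00036793]), 'joint_efforts': array([-8.94801778e-04, -6.05193901e+01, -3.42442524e+01, -4.64094819e-05,
        1.00343932e-03, -8.11090331e-06]), 'eef_pos': array([ 166.5658886 , -602.40214727,  231.29467722]), 'tcp_rot': array([3.14158987e+00, 9.88904637e-06, 2.69797403e-01]), 'contact_force': array([-1.10662741,  0.42258773,  0.4228072 ]), 'wrist_torque': array([ 0.04218926, -0.00578374, -0.00114503]), 'opening': 1.0035556513836164}
```

```bash
python3 - <<'E'
from h import *
a=np.load('top0.npz');b=np.load('side0.npz')
A=cv2.resize(a['p'][90:320,100:460],(720,460)); cv2.imwrite('pics/topc.png',A[:,:,::-1])
B=cv2.resize(b['p'][120:350,170:420],None,fx=2.5,fy=2.5,interpolation=2); cv2.imwrite('pics/sidec.png',B[:,:,::-1])
for c,z in [('top',a),('side',b)]:
    P=z['P'];d=z['d'];p=z['p'].astype(int)
    bench=P[(d>0)&(abs(P[...,2])<12)]; print(c,'bench z',np.median(bench[:,2]), bench.shape)
    # green board
    g=(p[...,1]>p[...,0]+15)&(p[...,1]>p[...,2]+10)&(abs(P[...,0]-525)<100)&(abs(P[...,1]-195)<110)&(P[...,2]>20)&(d>0)
    X=P[g]
    for i in range(5):
        C=X.mean(0);n=np.linalg.svd(X-C,full_matrices=False)[2][2];n*=np.sign(n[2]);X=X[abs((X-C)@n)<3]
    print('plane',C,n,np.degrees(np.arccos(n[2])),'yaw of upslope',np.degrees(np.arctan2(-n[1],-n[0])),len(X))
    rect=cv2.minAreaRect(np.argwhere(g)[:,::-1].astype(np.float32)); print(rect)
    # stand top
    for nm,ctr,zz,rad in [('stand',(501,-230),62,50),('knob/cap',(510,193),85,40)]:
        s=(d>0)&(abs(P[...,2]-zz)<(6 if nm=='stand' else 20))&(np.hypot(P[...,0]-ctr[0],P[...,1]-ctr[1])<rad)
        Q=P[s]; print(nm,len(Q),Q.mean(0),cv2.minAreaRect(Q[:,:2].astype(np.float32)))
    s=(d>0)&(P[...,2]>75)&(np.hypot(P[...,0]-501,P[...,1]+230)<60); Q=P[s]; print('probe',len(Q),Q.mean(0),Q.min(0),Q.max(0))
    for q in ['board','cap','stand','probe','pad','tip']:
        pass
E
```

```text
top bench z -0.6161239114470388 (192744, 3)
plane [519.92425525 201.61066998  44.83011385] [-0.29405507 -0.01886718  0.95560224] 17.137134492914644 yaw of upslope 3.671183001929748 2446
((210.76840209960938, 220.9362335205078), (51.947574615478516, 76.23210144042969), 86.09950256347656)
stand 950 [ 501.01139807 -221.05325448   59.19833022] ((501.8713684082031, -223.5762939453125), (70.08404541015625, 71.31055450439453), 5.026421070098877)
knob/cap 355 [514.4634945  200.77531435  75.16519033] ((513.8256225585938, 201.6038360595703), (42.891693115234375, 42.628360748291016), 89.8385238647461)
probe 146 [ 501.18010199 -219.11828973  129.73899616] [ 493.90888616 -227.80511354   75.54941527] [ 509.65146197 -214.55225548  161.1131793 ]
side bench z 1.1075369749682957 (131547, 3)
plane [522.03127556 194.93209463  46.94472684] [-0.2947025  -0.01694055  0.95543888] 17.168871173014338 yaw of upslope 3.2899454836967297 896
((255.8110809326172, 167.40176391601562), (39.89990234375, 43.66404724121094), 72.47443389892578)
stand 926 [ 502.07288711 -227.47930516   60.82080262] ((502.33038330078125, -222.25062561035156), (70.06268310546875, 72.99507141113281), 4.856482028961182)
knob/cap 194 [514.1854116  197.19958267  76.63053887] ((515.1558227539062, 199.54856872558594), (43.179744720458984, 40.68546676635742), 20.534473419189453)
probe 238 [ 501.75141242 -227.52641861  123.85023155] [ 494.52516754 -231.7790338    75.05847739] [ 510.68056648 -217.22962984  163.77470037]
```

View pics/topc.png

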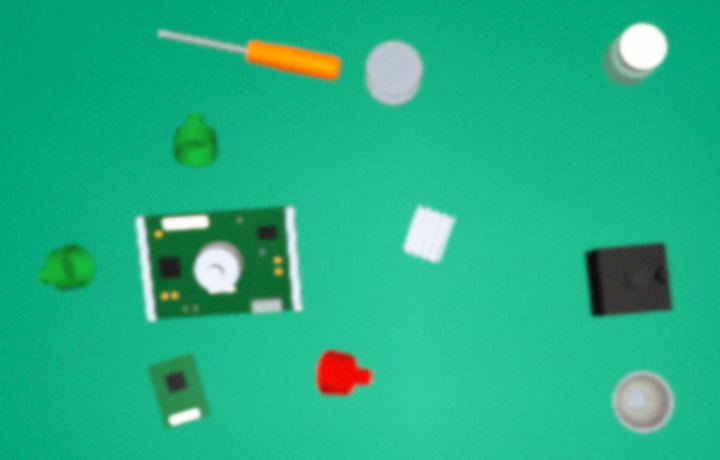

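View pics/sidec.png

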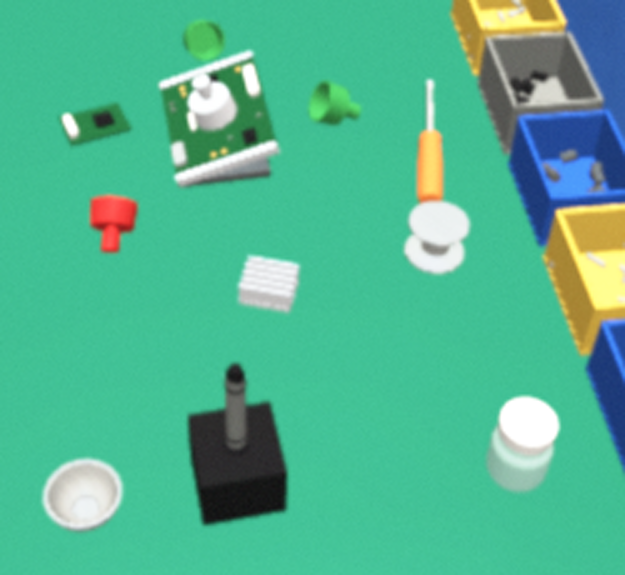

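```bash
cat >> h.py <<'E'
def plan(Xt,Rt,s=None):
    "shift in tool axes now (cm), then turn (deg, tool axes)"
    s=s or r.sense(); R0=Ro.from_euler('xyz',s['tcp_rot'])
    t=R0.inv().apply(np.array(Xt)-s['eef_pos'])/10; w=np.degrees((R0.inv()*Rt).as_rotvec())
    print('at',s['eef_pos'].round(1),'shift cm',t.round(2),'turn deg',w.round(2)); return t,w
def down(yaw): return Ro.from_euler('xyz',[np.pi,0,yaw])
def boardR(yaw): return Ro.from_euler('z',yaw)*Ro.from_euler('y',-.30)   # board axes in world
def square(yaw): return boardR(yaw)*Ro.from_euler('x',np.pi)
E
python3 - <<'E'
from h import *
for c in ['top','side']:
    z=np.load(c+'0.npz');P=z['P'];d=z['d'];p=z['p'].astype(int)
    B=boardR(np.radians(4)).as_matrix(); O=np.array([522,200,46.])
    L=(P-O)@B
    k=(d>0)&(abs(L[...,0])<70)&(abs(L[...,1])<95)
    on=k&(L[...,2]>-4)&(L[...,2]<9)&(P[...,2]>15)
    Q=L[on]; print(c,'n',len(Q),'z',np.median(Q[:,2]),cv2.minAreaRect(Q[:,:2].astype(np.float32)), np.percentile(Q[:,:2],[1,50,99],axis=0).round(1).tolist())
    # white rails
    w=on&(p.min(-1)>150)&(abs(L[...,1])>60); 
    for sgn in (1,-1):
        q=L[w&(sgn*L[...,1]>0)]; f=np.polyfit(q[:,0],q[:,1],1) if len(q)>20 else None; print('rail',sgn,len(q),f,q[:,0].min() if len(q) else 0,q[:,0].max() if len(q) else 0)
    for a,b in [(10,25),(24,30),(36,46),(46,56)]:
        m=(d>0)&(np.hypot(L[...,0],L[...,1])<40)&(L[...,2]>a)&(L[...,2]<b); q=L[m]
        if len(q): print('cap',a,b,len(q),q.mean(0).round(1),q.min(0).round(1),q.max(0).round(1))
E
```

```text
top n 3505 z -0.029699582907243036 ((-2.8996238708496094, 2.487762451171875), (160.20108032226562, 111.19418334960938), 89.66869354248047) [[-56.6, -76.4], [0.0, 0.4], [51.5, 80.9]]
rail 1 167 [-4.03883938e-03  7.90055571e+01] -56.30187724862078 51.896459673334505
rail -1 206 [-5.87360985e-03 -7.31797840e+01] -57.619204165253315 51.600283954532294
cap 10 25 153 [ 3.4 -0.4 21.2] [-23.4 -20.   10.2] [19.9 23.9 25. ]
cap 24 30 225 [-1.5  1.5 26.1] [-23.4 -19.3  24. ] [19.2 23.9 29.9]
cap 36 46 12 [ 1.9  0.5 41.5] [-6.7 -6.2 36.5] [ 6.2 11.4 45.8]
cap 46 56 63 [-2.4  2.2 49.4] [-10.5  -5.7  46.8] [ 6.1 10.3 54.3]
side n 1399 z 1.3850700862624676 ((-1.1049728393554688, 2.7716827392578125), (165.5357666015625, 110.56832885742188), 89.60319519042969) [[-55.0, -78.0], [2.9, -17.3], [53.4, 82.6]]
rail 1 111 [-3.08084349e-02  7.81501202e+01] -54.33801989877659 54.03555208198496
rail -1 189 [-9.65820923e-03 -7.34674021e+01] -56.405921698597126 53.27631006320175
cap 10 25 101 [  1.8 -10.3  18.5] [-22.8 -23.1  10.3] [21.4 23.4 24.9]
cap 24 30 104 [-0.5 -1.3 26.7] [-22.1 -21.1  24.1] [20.  23.4 29.7]
cap 36 46 19 [-0.3 -3.  41.9] [-9.5 -5.8 37. ] [ 7.1  1.6 45.8]
cap 46 56 33 [-0.6  2.  50.3] [-8.8 -5.5 46.4] [ 8.6 12.4 53.7]
```

```bash
cat >> h.py <<'E'
O=np.array([520.0,202.4,46.]); YAW=.063; N=boardR(YAW).as_matrix()[:,2]
E
python3 -c "
from h import *
print(N); plan(O+130*N,square(YAW))"
```

```text
[-0.29493394 -0.01860546  0.95533649]
at [ 166.6 -602.4  231.3] shift cm [ 51.76 -68.94   6.11] turn deg [-1.78 17.13 11.76]
```

Emit:
move_arm([
  {"tx": 2.6, "ty": -3.4},
  {"tx": 2.6, "ty": -3.4},
  {"tx": 2.6, "ty": -3.4},
  {"tx": 2.6, "ty": -3.4},
  {"tx": 2.6, "ty": -3.4},
  {"tx": 2.6, "ty": -3.4},
  {"tx": 2.6, "ty": -3.4},
  {"tx": 2.6, "ty": -3.4},
  {"tx": 2.6, "ty": -3.4},
  {"tx": 2.6, "ty": -3.4},
  {"tx": 2.6, "ty": -3.4},
  {"tx": 2.6, "ty": -3.4},
])

```text
invalid input
```

Emit:
move_arm([
  {"tx": 2.6, "ty": -3.4},
  {"tx": 2.6, "ty": -3.4},
  {"tx": 2.6, "ty": -3.4},
  {"tx": 2.6, "ty": -3.4},
  {"tx": 2.6, "ty": -3.4},
  {"tx": 2.6, "ty": -3.4},
  {"tx": 2.6, "ty": -3.4},
  {"tx": 2.6, "ty": -3.4},
  {"ry": 8.5, "rz": 6},
  {"ry": 8.5, "rz": 6},
  {},
  {},
])

```text
invalid input
```

```bash
python3 -c "
from h import *
plan(O+90*N,square(YAW)); s=r.sense(); print(s['clock'],s['contact_force'])"
```

```text
at [ 166.6 -602.4  231.3] shift cm [ 52.91 -68.69   9.93] turn deg [-1.78 17.13 11.76]
1.1 [-1.10662741  0.42258773  0.4228072 ]
```

Emit:
move_arm([
  {"tx": 2.6, "ty": -3.4, "tz": 0, "rx": 0, "ry": 0, "rz": 0, "gripper": 1},
])

```text
clock: 1.2
eef_pos: [181.8, -565.7, 231.3]
tcp_rot: [3.139, 0.001, 0.268]
contact_force: [0.9, -0.1, 0.8]
opening: 1.001
```

Emit:
move_arm([
  {"tx": 2.6, "ty": -3.4, "gripper": 1},
  {"tx": 2.6, "ty": -3.4, "gripper": 1},
  {"tx": 2.6, "ty": -3.4, "gripper": 1},
  {"tx": 2.6, "ty": -3.4, "gripper": 1},
  {"tx": 2.6, "ty": -3.4, "gripper": 1},
  {"tx": 2.6, "ty": -3.4, "gripper": 1},
  {"tx": 2.6, "ty": -3.4, "gripper": 1},
  {"tx": 2.6, "ty": -3.4, "gripper": 1},
  {"tx": 2.6, "ty": -3.4, "gripper": 1},
  {"tx": 2.6, "ty": -3.4, "gripper": 1},
  {"tx": 2.6, "ty": -3.4, "gripper": 1},
  {"tx": 2.6, "ty": -3.4, "gripper": 1},
])

```text
invalid input
```

All seven fields are needed in each row.

Emit:
move_arm([
  {"tx": 2.6, "ty": -3.4, "tz": 0, "rx": 0, "ry": 0, "rz": 0, "gripper": 1},
  {"tx": 2.6, "ty": -3.4, "tz": 0, "rx": 0, "ry": 0, "rz": 0, "gripper": 1},
  {"tx": 2.6, "ty": -3.4, "tz": 0, "rx": 0, "ry": 0, "rz": 0, "gripper": 1},
  {"tx": 2.6, "ty": -3.4, "tz": 0, "rx": 0, "ry": 0, "rz": 0, "gripper": 1},
  {"tx": 2.6, "ty": -3.4, "tz": 0, "rx": 0, "ry": 0, "rz": 0, "gripper": 1},
  {"tx": 2.6, "ty": -3.4, "tz": 0, "rx": 0, "ry": 0, "rz": 0, "gripper": 1},
  {"tx": 2.6, "ty": -3.4, "tz": 0, "rx": 0, "ry": 0, "rz": 0, "gripper": 1},
  {"tx": 2.6, "ty": -3.4, "tz": 0, "rx": 0, "ry": 0, "rz": 0, "gripper": 1},
  {"tx": 2.6, "ty": -3.4, "tz": 0, "rx": 0, "ry": 0, "rz": 0, "gripper": 1},
  {"tx": 2.6, "ty": -3.4, "tz": 0, "rx": 0, "ry": 0, "rz": 0, "gripper": 1},
  {"tx": 2.6, "ty": -3.4, "tz": 0, "rx": 0, "ry": 0, "rz": 0, "gripper": 1},
  {"tx": 2.6, "ty": -3.4, "tz": 0, "rx": 0, "ry": 0, "rz": 0, "gripper": 1},
])

```text
clock: 2.4
eef_pos: [375.0, -84.6, 231.7]
tcp_rot: [3.141, -0.001, 0.27]
contact_force: [0.5, 0.5, -0.3]
opening: 1.003
```

Emit:
move_arm([
  {"tx": 2.6, "ty": -3.4, "tz": 0, "rx": 0, "ry": 0, "rz": 0, "gripper": 1},
  {"tx": 2.6, "ty": -3.4, "tz": 0, "rx": 0, "ry": 0, "rz": 0, "gripper": 1},
  {"tx": 2.6, "ty": -3.4, "tz": 0, "rx": 0, "ry": 0, "rz": 0, "gripper": 1},
  {"tx": 2.6, "ty": -3.4, "tz": 0, "rx": 0, "ry": 0, "rz": 0, "gripper": 1},
  {"tx": 2.6, "ty": -3.4, "tz": 0, "rx": 0, "ry": 0, "rz": 0, "gripper": 1},
  {"tx": 2.6, "ty": -3.4, "tz": 0, "rx": 0, "ry": 0, "rz": 0, "gripper": 1},
  {"tx": 2.6, "ty": -3.4, "tz": 0, "rx": 0, "ry": 0, "rz": 0, "gripper": 1},
  {"tx": 0, "ty": 0, "tz": 0, "rx": -0.9, "ry": 5.5, "rz": 4, "gripper": 1},
  {"tx": 0, "ty": 0, "tz": 0, "rx": -0.9, "ry": 5.5, "rz": 4, "gripper": 1},
  {"tx": 0, "ty": 0, "tz": 0, "rx": 0, "ry": 6, "rz": 4, "gripper": 1},
  {"tx": 0, "ty": 0, "tz": 0, "rx": 0, "ry": 0, "rz": 0, "gripper": 1},
  {"tx": 0, "ty": 0, "tz": 0, "rx": 0, "ry": 0, "rz": 0, "gripper": 1},
])

```text
clock: 3.6
eef_pos: [486.3, 191.8, 231.7]
tcp_rot: [3.14, -0.298, 0.063]
contact_force: [1.3, 0.8, 0.8]
opening: 1.0
```

```bash
python3 -c "
from h import *
plan(O+80*N,square(YAW)); s=r.sense(); print(s['clock'],s['contact_force'],s['qpos'])"
```

```text
at [486.3 191.8 231.7] shift cm [-2.19 -0.86 10.76] turn deg [0.07 0.14 0.01]
3.6 [1.34340304 0.81287722 0.76122887] [ 0.44529716  0.05744322  2.0470134  -0.16000369  0.76680788  2.05331849]
```

Emit:
move_arm([
  {"tx": -0.7, "ty": -0.3, "tz": 3.6, "rx": 0, "ry": 0, "rz": 0, "gripper": 1},
  {"tx": -0.7, "ty": -0.3, "tz": 3.6, "rx": 0, "ry": 0, "rz": 0, "gripper": 1},
  {"tx": -0.8, "ty": -0.3, "tz": 3.6, "rx": 0, "ry": 0, "rz": 0, "gripper": 1},
  {"tx": 0, "ty": 0, "tz": 1.2, "rx": 0, "ry": 0, "rz": 0, "gripper": 0.2},
  {"tx": 0, "ty": 0, "tz": 1.2, "rx": 0, "ry": 0, "rz": 0, "gripper": 0.2},
  {"tx": 0, "ty": 0, "tz": 1.2, "rx": 0, "ry": 0, "rz": 0, "gripper": 0.2},
  {"tx": 0, "ty": 0, "tz": 0.6, "rx": 0, "ry": 0, "rz": 0, "gripper": 0.2},
  {"tx": 0, "ty": 0, "tz": 0.6, "rx": 0, "ry": 0, "rz": 0, "gripper": 0.2},
  {"tx": 0, "ty": 0, "tz": 0, "rx": 0, "ry": 0, "rz": 0, "gripper": 0.2},
])

```text
clock: 4.5
eef_pos: [511.2, 201.9, 75.7]
tcp_rot: [3.141, -0.299, 0.061]
contact_force: [-0.1, 0.4, -0.6]
opening: 0.604
```

```bash
python3 -c "
from h import *
plan(O+31*N,square(YAW)); s=r.sense(); print(s['clock'],s['contact_force'],s['opening'])
p,d=r.grab_frame('side'); q,e=r.grab_frame('top')
A=np.hstack([cv2.resize(x,(400,400),interpolation=2) for x in (p[120:220,210:310],q[170:270,160:260])]); cv2.imwrite('pics/g1.png',A[:,:,::-1])"
```

```text
at [511.2 201.9  75.7] shift cm [-0.03  0.01 -0.  ] turn deg [ 0.09  0.05 -0.14]
4.5 [-0.13787795  0.36866651 -0.61777543] 0.6043331776147903
```

View pics/g1.png

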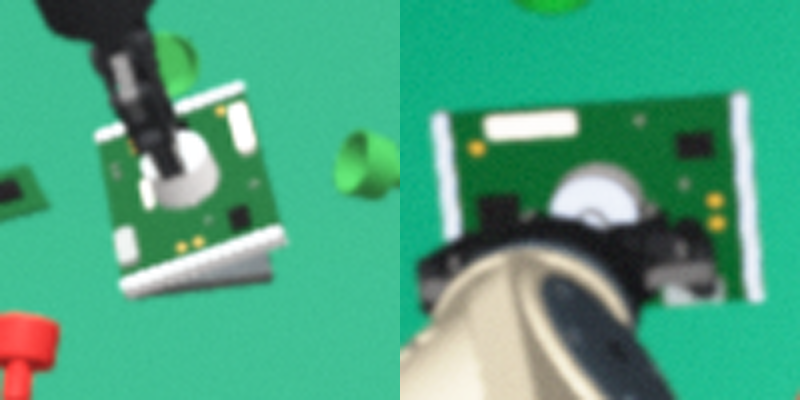

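The picture shows the fingers straddling the knob (side crop about 170,160) with the cap upright on the board, and the jaws parallel to the rails. I'll close now.

Emit:
move_arm([
  {"tx": 0, "ty": 0, "tz": 0, "rx": 0, "ry": 0, "rz": 0, "gripper": -1},
  {"tx": 0, "ty": 0, "tz": 0, "rx": 0, "ry": 0, "rz": 0, "gripper": -1},
  {"tx": 0, "ty": 0, "tz": 0, "rx": 0, "ry": 0, "rz": 0, "gripper": -1},
  {"tx": 0, "ty": 0, "tz": 0, "rx": 0, "ry": 0, "rz": 0, "gripper": -1},
  {"tx": 0, "ty": 0, "tz": 0, "rx": 0, "ry": 0, "rz": 0, "gripper": -1},
  {"tx": 0, "ty": 0, "tz": 0, "rx": 0, "ry": 0, "rz": 0, "gripper": -1},
  {"tx": 0, "ty": 0, "tz": 0, "rx": 0, "ry": 0, "rz": 0, "gripper": -1},
], squeeze=40)

```text
clock: 5.3
eef_pos: [511.0, 202.1, 76.0]
tcp_rot: [3.141, -0.299, 0.061]
contact_force: [-2.5, 1.2, 6.3]
opening: 0.194
```

Emit:
move_arm([
  {"tx": 0, "ty": 0, "tz": -0.5, "rx": 0, "ry": 0, "rz": 0, "gripper": -1},
  {"tx": 0, "ty": 0, "tz": -1, "rx": 0, "ry": 0, "rz": 0, "gripper": -1},
  {"tx": 0, "ty": 0, "tz": -2, "rx": 0, "ry": 0, "rz": 0, "gripper": -1},
  {"tx": 0, "ty": 0, "tz": -3, "rx": 0, "ry": 0, "rz": 0, "gripper": -1},
  {"tx": 0, "ty": 0, "tz": -3, "rx": 0, "ry": 0, "rz": 0, "gripper": -1},
  {"tx": 0, "ty": 0, "tz": 0, "rx": 0, "ry": 0, "rz": 0, "gripper": -1},
])

```text
clock: 5.9
eef_pos: [483.8, 201.2, 170.5]
tcp_rot: [-3.14, -0.304, 0.06]
contact_force: [0.5, 0.8, -1.0]
opening: 0.189
```

```bash
python3 -c "
from h import *
s=r.sense(); print(s['clock'],s['contact_force'],s['opening'])
plan([420,-80,150],down(.063))
p,d=r.grab_frame('side'); q,e=r.grab_frame('top')
np.savez('s1.npz',p=p,d=d,q=q,e=e)
for c in('side','top'):
  for w in ('pad','cap'):
    print(c,w,[(x['confidence'],x['location']) for x in r.place_of(w,c)][:4])
  print(proj(c,O), proj(c,O+100*N))
A=np.hstack([cv2.resize(x,(400,400),interpolation=2) for x in (p[90:220,180:310],q[170:270,160:260])]); cv2.imwrite('pics/g2.png',A[:,:,::-1])"
```

```text
5.9 [ 0.48819262  0.76194674 -0.99648593] 0.18941336819114657
at [483.8 201.2 170.5] shift cm [-8.31 27.69 -0.5 ] turn deg [ -0.08 -17.42  -0.15]
side pad [(0.71, [167.8, 255.0])]
side cap [(0.73, [202.4, 214.1]), (0.67, [137.1, 241.1]), (0.48, [160.1, 297.2]), (0.41, [134.7, 250.2])]
(np.float64(165.69825131788144), np.float64(255.67253821042232)) (np.float64(138.22492003985508), np.float64(243.24747126576978))
top pad [(0.73, [222.0, 209.2])]
top cap [(0.95, [274.7, 257.7]), (0.91, [222.7, 139.1]), (0.82, [163.7, 196.4]), (0.72, [231.7, 201.7])]
(np.float64(221.03161769792416), np.float64(209.79238390118095)) (np.float64(233.75169112413818), np.float64(203.38434997475622))
```

View pics/g2.png

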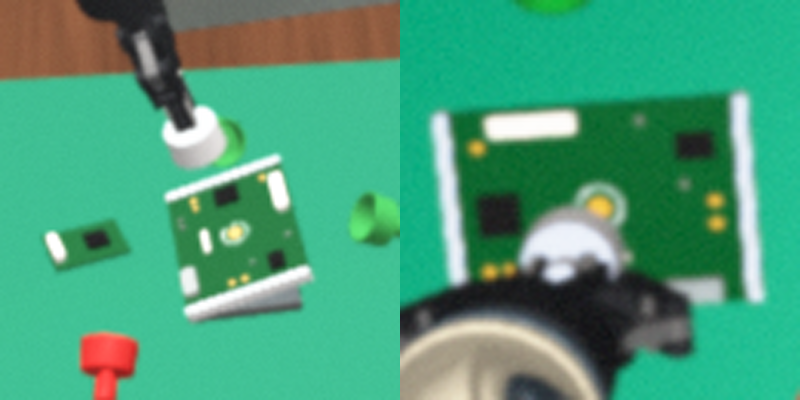

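Cap is held and clear. The pad shows at side (row 165.7, col 256) and top (row 221.8, col 209.5), agreeing with my board origin within a pixel. I'll carry the cap to (420, -80).

Emit:
move_arm([
  {"tx": -1.2, "ty": 3.9, "tz": 0, "rx": 0, "ry": 0, "rz": 0, "gripper": -1},
  {"tx": -1.2, "ty": 3.9, "tz": 0, "rx": 0, "ry": 0, "rz": 0, "gripper": -1},
  {"tx": -1.2, "ty": 4, "tz": -0.1, "rx": 0, "ry": 0, "rz": 0, "gripper": -1},
  {"tx": -1.2, "ty": 4, "tz": -0.1, "rx": 0, "ry": 0, "rz": 0, "gripper": -1},
  {"tx": -1.2, "ty": 4, "tz": -0.1, "rx": 0, "ry": 0, "rz": 0, "gripper": -1},
  {"tx": -1.2, "ty": 4, "tz": -0.1, "rx": 0, "ry": 0, "rz": 0, "gripper": -1},
  {"tx": -1.1, "ty": 3.9, "tz": -0.1, "rx": 0, "ry": 0, "rz": 0, "gripper": -1},
  {"tx": 0, "ty": 0, "tz": 0, "rx": 0, "ry": -5.8, "rz": 0, "gripper": -1},
  {"tx": 0, "ty": 0, "tz": 0, "rx": 0, "ry": -5.8, "rz": 0, "gripper": -1},
  {"tx": 0, "ty": 0, "tz": 0, "rx": 0, "ry": -5.8, "rz": 0, "gripper": -1},
  {"tx": 0, "ty": 0, "tz": 0, "rx": 0, "ry": 0, "rz": 0, "gripper": -1},
  {"tx": 0, "ty": 0, "tz": 0, "rx": 0, "ry": 0, "rz": 0, "gripper": -1},
])

```text
clock: 7.4
eef_pos: [418.7, -80.8, 146.0]
tcp_rot: [3.142, 0.005, 0.061]
contact_force: [0.1, 0.4, -0.3]
opening: 0.189
```

```bash
python3 -c "
from h import *
s=r.sense(); print(s['clock'],s['contact_force'],s['opening'])
plan([420,-80,34],down(.063))
p,d=r.grab_frame('side'); 
A=cv2.resize(p[130:270,180:320],(560,560),interpolation=2); cv2.imwrite('pics/g3.png',A[:,:,::-1])"
```

```text
7.4 [ 0.08298975  0.35807653 -0.27413321] 0.1891349858383082
at [418.7 -80.8 146. ] shift cm [ 0.18 -0.07 11.2 ] turn deg [ 0.    0.27 -0.12]
```

View pics/g3.png

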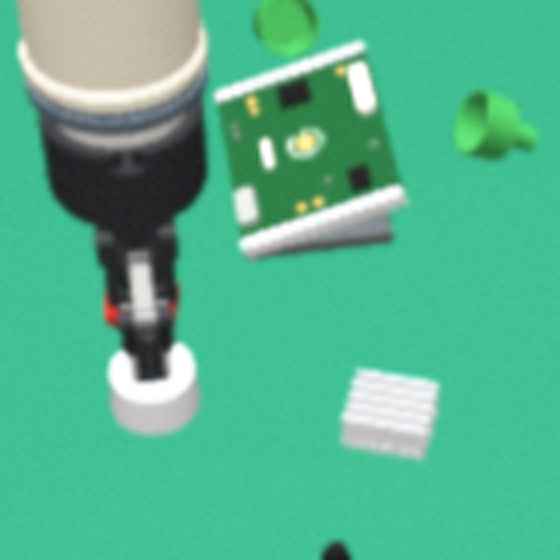

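Cap held level over free bench (crop 150,390), with the nearest thing (heat sink) well away. Lowering.

Emit:
move_arm([
  {"tx": 0, "ty": 0, "tz": 2.5, "rx": 0, "ry": 0.3, "rz": 0, "gripper": -1},
  {"tx": 0, "ty": 0, "tz": 3, "rx": 0, "ry": 0, "rz": 0, "gripper": -1},
  {"tx": 0, "ty": 0, "tz": 3, "rx": 0, "ry": 0, "rz": 0, "gripper": -1},
  {"tx": 0, "ty": 0, "tz": 1.7, "rx": 0, "ry": 0, "rz": 0, "gripper": -1},
  {"tx": 0, "ty": 0, "tz": 0.8, "rx": 0, "ry": 0, "rz": 0, "gripper": -1},
  {"tx": 0, "ty": 0, "tz": 0.2, "rx": 0, "ry": 0, "rz": 0, "gripper": -1},
  {"tx": 0, "ty": 0, "tz": 0, "rx": 0, "ry": 0, "rz": 0, "gripper": -1},
  {"tx": 0, "ty": 0, "tz": 0, "rx": 0, "ry": 0, "rz": 0, "gripper": -1},
])

```text
clock: 8.25
eef_pos: [419.5, -81.2, 35.9]
tcp_rot: [3.14, -0.002, 0.06]
contact_force: [0.2, 0.4, -0.6]
opening: 0.189
```

Emit:
move_arm([
  {"tx": 0, "ty": 0, "tz": 0.1, "rx": 0, "ry": 0, "rz": 0, "gripper": -1},
  {"tx": 0, "ty": 0, "tz": 0, "rx": 0, "ry": 0, "rz": 0, "gripper": -1},
  {"tx": 0, "ty": 0, "tz": 0, "rx": 0, "ry": 0, "rz": 0, "gripper": -1},
])

```text
clock: 8.55
eef_pos: [419.2, -81.2, 34.3]
tcp_rot: [3.141, -0.001, 0.06]
contact_force: [0.8, -0.8, -1.3]
opening: 0.195
```

Emit:
move_arm([
  {"tx": 0, "ty": 0, "tz": 0.1, "rx": 0, "ry": 0, "rz": 0, "gripper": -1},
  {"tx": 0, "ty": 0, "tz": 0.1, "rx": 0, "ry": 0, "rz": 0, "gripper": -1},
  {"tx": 0, "ty": 0, "tz": 0.05, "rx": 0, "ry": 0, "rz": 0, "gripper": -1},
  {"tx": 0, "ty": 0, "tz": 0, "rx": 0, "ry": 0, "rz": 0, "gripper": -1},
  {"tx": 0, "ty": 0, "tz": 0, "rx": 0, "ry": 0, "rz": 0, "gripper": -1},
])

```text
clock: 9.05
eef_pos: [419.0, -81.1, 31.6]
tcp_rot: [3.141, -0.001, 0.06]
contact_force: [-0.7, 2.0, 4.2]
opening: 0.189
```

Emit:
move_arm([
  {"tx": 0, "ty": 0, "tz": 0.1, "rx": 0, "ry": 0, "rz": 0, "gripper": -1},
  {"tx": 0, "ty": 0, "tz": 0, "rx": 0, "ry": 0, "rz": 0, "gripper": -1},
  {"tx": 0, "ty": 0, "tz": 0, "rx": 0, "ry": 0, "rz": 0, "gripper": -1},
])

```text
clock: 9.35
eef_pos: [419.2, -80.9, 31.4]
tcp_rot: [3.141, -0.001, 0.06]
contact_force: [-3.5, 4.3, 20.7]
opening: 0.188
```

Contact at the expected height. I'll ease off and release.

Emit:
move_arm([
  {"tx": 0, "ty": 0, "tz": -0.1, "rx": 0, "ry": 0, "rz": 0, "gripper": -1},
  {"tx": 0, "ty": 0, "tz": 0, "rx": 0, "ry": 0, "rz": 0, "gripper": -1},
  {"tx": 0, "ty": 0, "tz": 0, "rx": 0, "ry": 0, "rz": 0, "gripper": -0.3},
  {"tx": 0, "ty": 0, "tz": 0, "rx": 0, "ry": 0, "rz": 0, "gripper": -0.1},
  {"tx": 0, "ty": 0, "tz": 0, "rx": 0, "ry": 0, "rz": 0, "gripper": 0.1},
  {"tx": 0, "ty": 0, "tz": 0, "rx": 0, "ry": 0, "rz": 0, "gripper": 0.1},
  {"tx": 0, "ty": 0, "tz": -1, "rx": 0, "ry": 0, "rz": 0, "gripper": 0.1},
  {"tx": 0, "ty": 0, "tz": -2, "rx": 0, "ry": 0, "rz": 0, "gripper": 0.1},
  {"tx": 0, "ty": 0, "tz": -4, "rx": 0, "ry": 0, "rz": 0, "gripper": 0.1},
  {"tx": 0, "ty": 0, "tz": -5, "rx": 0, "ry": 0, "rz": 0, "gripper": 0.1},
  {"tx": 0, "ty": 0, "tz": -5, "rx": 0, "ry": 0, "rz": 0, "gripper": 0.1},
  {"tx": 0, "ty": 0, "tz": 0, "rx": 0, "ry": 0, "rz": 0, "gripper": 0.1},
])

```text
clock: 10.55
eef_pos: [422.4, -81.7, 208.3]
tcp_rot: [3.138, -0.011, 0.06]
contact_force: [-0.7, 0.1, -0.9]
opening: 0.558
```

```bash
python3 - <<'E'
from h import *
s=r.sense(); print(s['clock'],s['contact_force'],s['opening'])
plan([501.8,-222.7,205],down(.063))
p,d=r.grab_frame('side'); P=cloud('side',d)
k=(d>0)&(np.hypot(P[...,0]-420,P[...,1]+81)<40)&(P[...,2]>8)&(P[...,2]<60); Q=P[k]; print(len(Q),Q.min(0).round(),Q.max(0).round(),Q[Q[:,2]>45].mean(0))
A=cv2.resize(p[170:310,170:310],(560,560),interpolation=2); cv2.imwrite('pics/g4.png',A[:,:,::-1])
E
```

```text
10.55 [-0.67125621  0.14514744 -0.86037559] 0.5580199270281281
at [422.4 -81.7 208.3] shift cm [ 7.07 14.55  0.46] turn deg [ 0.21 -0.65 -0.15]
351 [ 398. -105.    8.] [442. -62.  54.] [418.97977048 -81.97990248  50.03437599]
```

View pics/g4.png

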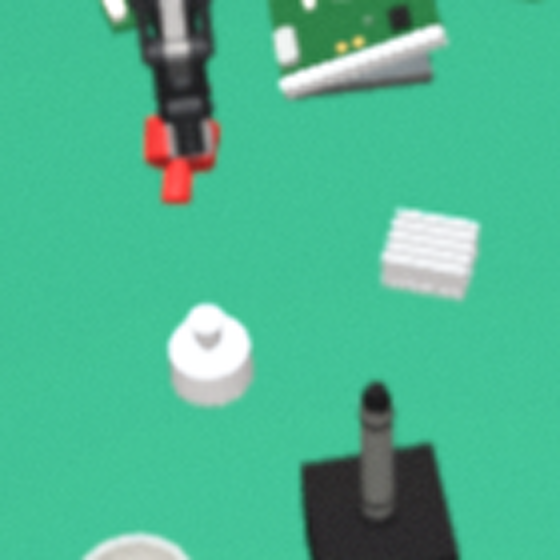

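Cap stands upright, mouth-down on the bench at (419,-82). Now to the probe.

Emit:
move_arm([
  {"tx": 1.8, "ty": 3.6, "tz": 0, "rx": 0, "ry": -0.3, "rz": 0, "gripper": 0.3},
  {"tx": 1.8, "ty": 3.6, "tz": 0, "rx": 0, "ry": 0, "rz": 0, "gripper": 0.3},
  {"tx": 1.7, "ty": 3.6, "tz": 0, "rx": 0, "ry": 0, "rz": 0, "gripper": 0.3},
  {"tx": 1.8, "ty": 3.7, "tz": 0, "rx": 0, "ry": 0, "rz": 0, "gripper": 0.3},
  {"tx": 0, "ty": 0, "tz": 0, "rx": 0, "ry": 0, "rz": 0, "gripper": 0.3},
  {"tx": 0, "ty": 0, "tz": 0, "rx": 0, "ry": 0, "rz": 0, "gripper": 0.3},
])

```text
clock: 11.2
eef_pos: [497.5, -221.6, 200.0]
tcp_rot: [-3.141, 0.007, 0.059]
contact_force: [-0.5, 1.2, -0.8]
opening: 0.65
```

```bash
python3 - <<'E'
from h import *
s=r.sense(); print(s['clock'],s['opening'])
plan([501.8,-222.7,101],down(.063))
E
```

```text
11.2 0.6499839450864913
at [ 497.5 -221.6  200. ] shift cm [0.5  0.14 9.89] turn deg [-0.04  0.42 -0.24]
```

Emit:
move_arm([
  {"tx": 0.5, "ty": 0.1, "tz": 0, "rx": 0, "ry": 0.4, "rz": -0.2, "gripper": 0.3},
  {"tx": 0, "ty": 0, "tz": 2, "rx": 0, "ry": 0, "rz": 0, "gripper": 0.3},
  {"tx": 0, "ty": 0, "tz": 2, "rx": 0, "ry": 0, "rz": 0, "gripper": 0.3},
  {"tx": 0, "ty": 0, "tz": 2, "rx": 0, "ry": 0, "rz": 0, "gripper": 0.3},
  {"tx": 0, "ty": 0, "tz": 2, "rx": 0, "ry": 0, "rz": 0, "gripper": 0.3},
  {"tx": 0, "ty": 0, "tz": 1.8, "rx": 0, "ry": 0, "rz": 0, "gripper": 0.3},
  {"tx": 0, "ty": 0, "tz": 0, "rx": 0, "ry": 0, "rz": 0, "gripper": 0.3},
  {"tx": 0, "ty": 0, "tz": 0, "rx": 0, "ry": 0, "rz": 0, "gripper": 0.3},
  {"tx": 0, "ty": 0, "tz": 0, "rx": 0, "ry": 0, "rz": 0, "gripper": 0.3},
])

```text
clock: 12.1
eef_pos: [504.3, -222.0, 104.4]
tcp_rot: [3.14, -0.004, 0.064]
contact_force: [0.4, 0.2, 0.5]
opening: 0.645
```

```bash
python3 - <<'E'
from h import *
s=r.sense(); print(s['clock'],s['opening'],s['contact_force'])
plan([501.8,-222.7,101],down(.063))
E
```

```text
12.1 0.6449089891330726 [0.41326896 0.16107145 0.52536782]
at [ 504.3 -222.   104.4] shift cm [-0.25  0.05  0.34] turn deg [ 0.08 -0.2   0.08]
```

Emit:
move_arm([
  {"tx": -0.2, "ty": 0, "tz": 0.3, "rx": 0, "ry": -0.2, "rz": 0, "gripper": 0.3},
  {"tx": 0, "ty": 0, "tz": 0, "rx": 0, "ry": 0, "rz": 0, "gripper": 0.3},
  {"tx": 0, "ty": 0, "tz": 0, "rx": 0, "ry": 0, "rz": 0, "gripper": 0.3},
  {"tx": 0, "ty": 0, "tz": 0, "rx": 0, "ry": 0, "rz": 0, "gripper": -1},
  {"tx": 0, "ty": 0, "tz": 0, "rx": 0, "ry": 0, "rz": 0, "gripper": -1},
  {"tx": 0, "ty": 0, "tz": 0, "rx": 0, "ry": 0, "rz": 0, "gripper": -1},
  {"tx": 0, "ty": 0, "tz": 0, "rx": 0, "ry": 0, "rz": 0, "gripper": -1},
  {"tx": 0, "ty": 0, "tz": 0, "rx": 0, "ry": 0, "rz": 0, "gripper": -1},
  {"tx": 0, "ty": 0, "tz": 0, "rx": 0, "ry": 0, "rz": 0, "gripper": -1},
], squeeze=60)

```text
clock: 13.0
eef_pos: [501.8, -222.3, 100.6]
tcp_rot: [3.141, 0.001, 0.064]
contact_force: [-0.8, 0.9, 5.3]
opening: 0.172
```

```bash
python3 - <<'E'
from h import *
s=r.sense(); print(s['clock'],s['opening'],s['contact_force'],s['eef_pos'],s['tcp_rot'])
plan([501.8,-222.7,101],down(.063))
p,d=r.grab_frame('side')
A=cv2.resize(p[220:340,200:320],(560,560),interpolation=2); cv2.imwrite('pics/g5.png',A[:,:,::-1])
E
```

```text
13.0 0.171748898023608 [-0.77173031  0.94773973  5.2869936 ] [ 501.79693435 -222.31959464  100.58455881] [3.14084055e+00 1.08997060e-03 6.37702607e-02]
at [ 501.8 -222.3  100.6] shift cm [-0.    0.04 -0.04] turn deg [0.04 0.06 0.04]
```

View pics/g5.png

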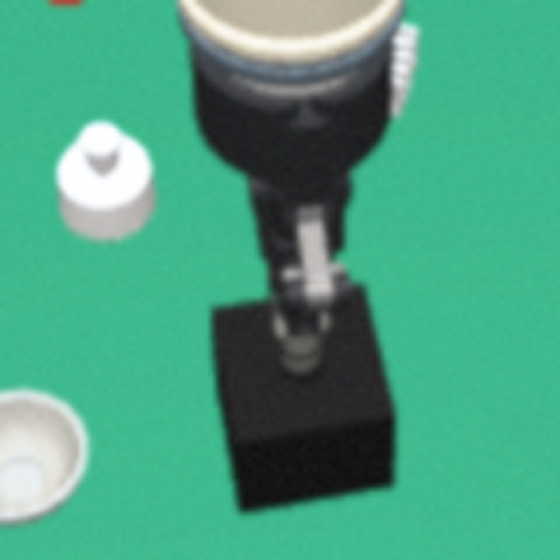

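Probe gripped near the middle of its handle (crop 300,320), still seated upright. Lift slowly out.

Emit:
move_arm([
  {"tx": 0, "ty": 0, "tz": -0.5, "rx": 0, "ry": 0, "rz": 0, "gripper": -1},
  {"tx": 0, "ty": 0, "tz": -1.5, "rx": 0, "ry": 0, "rz": 0, "gripper": -1},
  {"tx": 0, "ty": 0, "tz": -2, "rx": 0, "ry": 0, "rz": 0, "gripper": -1},
  {"tx": 0, "ty": 0, "tz": -3, "rx": 0, "ry": 0, "rz": 0, "gripper": -1},
  {"tx": 0, "ty": 0, "tz": -3, "rx": 0, "ry": 0, "rz": 0, "gripper": -1},
  {"tx": 0, "ty": 0, "tz": -2, "rx": 0, "ry": 0, "rz": 0, "gripper": -1},
  {"tx": 0, "ty": 0, "tz": 0, "rx": 0, "ry": 0, "rz": 0, "gripper": -1},
  {"tx": 0, "ty": 0, "tz": 0, "rx": 0, "ry": 0, "rz": 0, "gripper": -1},
])

```text
clock: 13.85
eef_pos: [501.7, -222.2, 220.1]
tcp_rot: [3.141, 0.001, 0.064]
contact_force: [0.3, -0.3, -1.5]
opening: 0.17
```

```bash
python3 - <<'E'
from h import *
s=r.sense(); print(s['clock'],s['opening'],s['contact_force'],s['qpos'])
T=O+(40.6+48+35)*N; plan([T[0],T[1],220],down(.063)); plan(T,square(YAW))
E
```

```text
13.85 0.17003051862620747 [ 0.34895135 -0.30027796 -1.50274131] [-4.18856143e-01  2.46852549e-01  1.80874555e+00 -1.46628869e-03
  1.08660708e+00  1.08885630e+00]
at [ 501.7 -222.2  220.1] shift cm [ 8.800e-01 -4.226e+01 -3.000e-02] turn deg [0.05 0.07 0.04]
at [ 501.7 -222.2  220.1] shift cm [  0.89 -42.26   5.56] turn deg [ 0.04 17.25  0.05]
```

Emit:
move_arm([
  {"tx": 0, "ty": -2.2, "tz": 0, "rx": 0, "ry": 0, "rz": 0, "gripper": -1},
  {"tx": 0.1, "ty": -4, "tz": 0, "rx": 0, "ry": 0, "rz": 0, "gripper": -1},
  {"tx": 0.1, "ty": -4, "tz": 0, "rx": 0, "ry": 0, "rz": 0, "gripper": -1},
  {"tx": 0.1, "ty": -4, "tz": 0, "rx": 0, "ry": 0, "rz": 0, "gripper": -1},
  {"tx": 0.1, "ty": -4, "tz": 0, "rx": 0, "ry": 0, "rz": 0, "gripper": -1},
  {"tx": 0.1, "ty": -4, "tz": 0, "rx": 0, "ry": 0, "rz": 0, "gripper": -1},
  {"tx": 0.1, "ty": -4, "tz": 0, "rx": 0, "ry": 0, "rz": 0, "gripper": -1},
  {"tx": 0.1, "ty": -4, "tz": 0, "rx": 0, "ry": 0, "rz": 0, "gripper": -1},
  {"tx": 0.1, "ty": -4, "tz": 0, "rx": 0, "ry": 0, "rz": 0, "gripper": -1},
  {"tx": 0.1, "ty": -4, "tz": 0, "rx": 0, "ry": 0, "rz": 0, "gripper": -1},
  {"tx": 0, "ty": -3, "tz": 0, "rx": 0, "ry": 0, "rz": 0, "gripper": -1},
  {"tx": 0, "ty": -1, "tz": 0, "rx": 0, "ry": 0, "rz": 0, "gripper": -1},
])

```text
clock: 15.05
eef_pos: [482.8, 201.6, 218.3]
tcp_rot: [3.141, 0.004, 0.066]
contact_force: [-0.3, 0.4, -0.6]
opening: 0.173
```

Emit:
move_arm([
  {"tx": 0, "ty": 0, "tz": 0, "rx": 0, "ry": 4, "rz": 0, "gripper": -1},
  {"tx": 0, "ty": 0, "tz": 0, "rx": 0, "ry": 5, "rz": 0, "gripper": -1},
  {"tx": 0, "ty": 0, "tz": 0, "rx": 0, "ry": 5, "rz": 0, "gripper": -1},
  {"tx": 0, "ty": 0, "tz": 0, "rx": 0, "ry": 3.2, "rz": 0, "gripper": -1},
  {"tx": 0, "ty": 0, "tz": 0, "rx": 0, "ry": 0, "rz": 0, "gripper": -1},
  {"tx": 0, "ty": 0, "tz": 0, "rx": 0, "ry": 0, "rz": 0, "gripper": -1},
  {"tx": 0, "ty": 0, "tz": 0, "rx": 0, "ry": 0, "rz": 0, "gripper": -1},
])

```text
clock: 15.75
eef_pos: [484.5, 199.3, 219.9]
tcp_rot: [3.141, -0.298, 0.064]
contact_force: [0.5, 1.1, -0.6]
opening: 0.174
```

```bash
python3 - <<'E'
from h import *
s=r.sense(); print(s['clock'],s['opening'],s['contact_force'],s['qpos'])
T=O+(40.6+48+20)*N; plan(T,square(YAW))
E
```

```text
15.75 0.1742907739230346 [ 0.47328771  1.13757425 -0.62128473] [ 0.46262654  0.07560938  2.0572652  -0.17102166  0.74086072  2.08070282]
at [484.5 199.3 219.9] shift cm [-1.72 -0.09  6.81] turn deg [0.05 0.13 0.04]
```

Approach to 20 mm tip height, then compare tip and pad in both cameras.

Emit:
move_arm([
  {"tx": -0.6, "ty": 0, "tz": 2, "rx": 0, "ry": 0.1, "rz": 0, "gripper": -1},
  {"tx": -0.6, "ty": 0, "tz": 2, "rx": 0, "ry": 0, "rz": 0, "gripper": -1},
  {"tx": -0.5, "ty": -0.1, "tz": 2, "rx": 0, "ry": 0, "rz": 0, "gripper": -1},
  {"tx": 0, "ty": 0, "tz": 0.8, "rx": 0, "ry": 0, "rz": 0, "gripper": -1},
  {"tx": 0, "ty": 0, "tz": 0, "rx": 0, "ry": 0, "rz": 0, "gripper": -1},
  {"tx": 0, "ty": 0, "tz": 0, "rx": 0, "ry": 0, "rz": 0, "gripper": -1},
  {"tx": 0, "ty": 0, "tz": 0, "rx": 0, "ry": 0, "rz": 0, "gripper": -1},
  {"tx": 0, "ty": 0, "tz": 0, "rx": 0, "ry": 0, "rz": 0, "gripper": -1},
])

```text
clock: 16.55
eef_pos: [488.3, 200.9, 151.0]
tcp_rot: [3.141, -0.302, 0.064]
contact_force: [-0.3, -0.1, -0.9]
opening: 0.172
```

```bash
python3 - <<'E'
from h import *
s=r.sense(); print(s['clock'],s['opening'],s['contact_force'],s['tcp_rot'])
T=O+(40.6+48+20)*N; plan(T,square(YAW))
tr=Ro.from_euler('xyz',s['tcp_rot']); tipF=s['eef_pos']+tr.apply([0,0,88.6]); print('tip est',tipF,'board',boardR(YAW).inv().apply(tipF-O))
im=[]
for c in('side','top'):
  p,d=r.grab_frame(c); np.savez(c+'2.npz',p=p,d=d); im.append(p)
  for w in ('pad','tip','probe'):
    print(c,w,[(x['confidence'],x['location']) for x in r.place_of(w,c)][:3])
  print('expect pad',proj(c,O),'tip',proj(c,tipF),'probe',proj(c,s['eef_pos']+tr.apply([0,0,40.6])))
A=np.hstack([cv2.resize(im[0][125:195,220:290],(560,560),interpolation=2),cv2.resize(im[1][190:260,180:210],(240,560),interpolation=2)]); cv2.imwrite('pics/g6.png',A[:,:,::-1])
E
```

```text
16.55 0.17159221889498819 [-0.32737831 -0.06909757 -0.89629272] [ 3.14140475 -0.30209153  0.06381974]
at [488.3 200.9 151. ] shift cm [-0.07  0.05  0.11] turn deg [-0.   -0.12  0.04]
tip est [514.58280187 202.53533034  66.42352614] board [ 0.87872414  0.47611963 21.10653746]
side pad [(0.88, [166.6, 255.0])]
side tip []
side probe []
expect pad (np.float64(165.69825131788144), np.float64(255.67253821042232)) tip (np.float64(159.94696172992045), np.float64(253.45680185224424)) probe (np.float64(146.85571653068496), np.float64(247.5049868407803))
top pad [(0.95, [219.0, 209.1])]
top tip []
top probe [(0.57, [229.7, 203.9])]
expect pad (np.float64(221.03161769792416), np.float64(209.79238390118095)) tip (np.float64(223.10805820226977), np.float64(208.26764660223586)) probe (np.float64(229.17478787873932), np.float64(205.21967514641773))
```

View pics/g6.png

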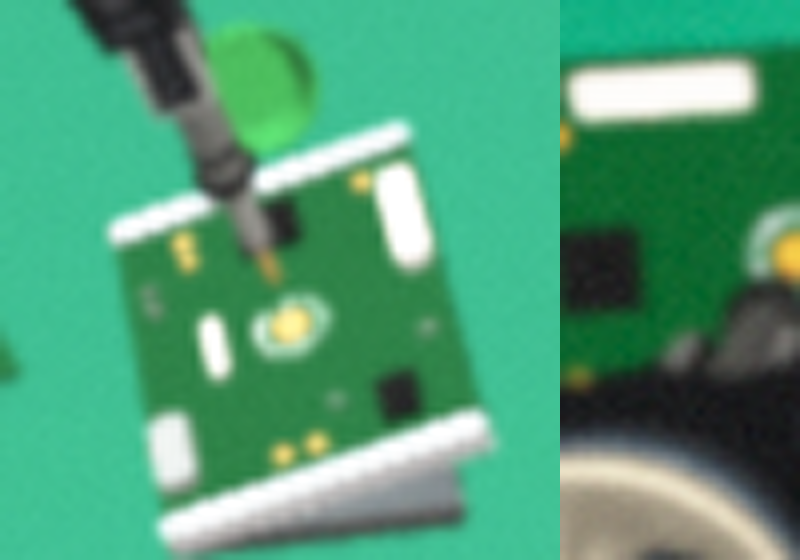

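The side crop shows the probe pointing at the pad, with its brass tip at about (277,282) and the ringed pad at (290,324). In the top view the gripper hides the tip. I'll measure both centroids by colour.

```bash
python3 - <<'E'
from h import *
from scipy.optimize import least_squares
def brass(p,r0,c0,h):
    a=p[r0-h:r0+h+1,c0-h:c0+h+1].astype(float); w=np.clip(a[...,0]-a[...,2]-40,0,None)
    v,u=np.mgrid[r0-h:r0+h+1,c0-h:c0+h+1]; return np.array([(w*v).sum(),(w*u).sum()])/w.sum(), w.sum()
z=np.load('s1.npz'); ps,_=brass(z['p'],165,256,5); pt,_=brass(z['q'],222,209,5)
z2=np.load('side2.npz')['p']; ps2,_=brass(z2,165,256,4)
print('pad side',ps,ps2,'top',pt)
f=lambda X:np.r_[np.array(proj('side',X))-ps2,np.array(proj('top',X))-pt]
q=least_squares(f,O); print('pad tri',q.x,q.fun)
# on-plane height constrained z=46
q=least_squares(lambda X:f([X[0],X[1],46]),O[:2]); print('pad z46',q.x,q.fun)
a=z2[150:166,246:260].astype(int); print((a[...,0]-a[...,2])); print((a[...,0]-a[...,1]))
E
```

```text
pad side [165.23014805 255.88290713] [165.23252688 255.88844086] top [221.08392226 209.68462898]
pad tri [520.10505679 202.39735983  47.56547266] [ 0.02022575 -0.19049622 -0.14733494  0.00150089]
pad z46 [520.18925563 202.94502476] [ 0.32989246 -0.16236588 -0.14278795 -0.15461466]
[[ -5  -8   0   5   6   3  -3  -8  -6  -4 -10 -23 -27 -27]
 [-11 -14  -6   5   7   7   3   1  -1   0  -6 -19 -26 -26]
 [-21 -22 -13   1   7   6   7   4   1   1  -3 -16 -23 -27]
 [-25 -25 -23  -7   6   6   7   4   1   1  -2 -14 -23 -25]
 [-23 -24 -22 -11   3   7   9   6   2  -3  -4 -13 -21 -25]
 [-26 -26 -25 -14  -1   8  13  13   1 -10 -15 -20 -24 -27]
 [-25 -27 -24 -20  -6   9  33  42  12 -15 -23 -25 -26 -25]
 [-24 -25 -26 -25 -18   0  43  74  36 -10 -25 -27 -26 -27]
 [-25 -27 -27 -26 -25 -16  30  75  53   4 -23 -26 -26 -25]
 [-25 -26 -24 -27 -26 -24   2  49  54  10 -21 -26 -26 -27]
 [-26 -25 -24 -25 -26 -24 -16   8  21  -4 -22 -25 -27 -24]
 [-27 -28 -26 -26 -25 -28 -26 -20 -15 -19 -21 -22 -21 -22]
 [-26 -27 -26 -26 -27 -27 -26 -24 -22 -18 -11 -14 -17 -18]
 [-22 -23 -25 -27 -27 -24 -23 -18  -3  20  41  43  
[... 371 characters left out ...]
3 -76 -43 -10   1   4   1  -1  -7 -17 -44 -74 -84]
 [-85 -85 -79 -55 -15   2   4   2 -15 -34 -47 -65 -80 -85]
 [-84 -86 -82 -70 -32  -9   8   5 -33 -64 -73 -79 -83 -84]
 [-82 -83 -84 -79 -61 -43  -6  16 -24 -68 -82 -84 -85 -85]
 [-84 -85 -85 -84 -79 -72 -29  11 -11 -58 -82 -86 -85 -83]
 [-85 -84 -85 -85 -83 -81 -58 -13 -12 -51 -80 -84 -84 -85]
 [-85 -85 -83 -83 -85 -84 -74 -52 -40 -65 -82 -83 -85 -85]
 [-85 -86 -84 -85 -84 -86 -84 -78 -72 -74 -72 -73 -71 -75]
 [-84 -86 -85 -85 -86 -86 -84 -81 -77 -63 -55 -59 -59 -63]
 [-77 -81 -84 -84 -85 -82 -77 -70 -55 -30 -16 -18 -41 -55]
 [-36 -53 -78 -85 -84 -71 -54 -48 -19   8  13  15  -7 -49]
 [ -2 -23 -65 -83 -82 -55 -33 -29   6  11   8  12   1 -50]]
```

Emit:
move_arm([
  {"tx": -0.1, "ty": 0.05, "tz": 0.4, "rx": 0, "ry": -0.1, "rz": 0, "gripper": -1},
  {"tx": 0, "ty": 0, "tz": 0.4, "rx": 0, "ry": 0, "rz": 0, "gripper": -1},
  {"tx": 0, "ty": 0, "tz": 0.4, "rx": 0, "ry": 0, "rz": 0, "gripper": -1},
  {"tx": 0, "ty": 0, "tz": 0.3, "rx": 0, "ry": 0, "rz": 0, "gripper": -1},
  {"tx": 0, "ty": 0, "tz": 0, "rx": 0, "ry": 0, "rz": 0, "gripper": -1},
  {"tx": 0, "ty": 0, "tz": 0, "rx": 0, "ry": 0, "rz": 0, "gripper": -1},
  {"tx": 0, "ty": 0, "tz": 0, "rx": 0, "ry": 0, "rz": 0, "gripper": -1},
])

```text
clock: 17.65
eef_pos: [491.3, 200.4, 135.5]
tcp_rot: [3.141, -0.299, 0.064]
contact_force: [-0.2, -0.8, -0.7]
opening: 0.172
```

```bash
cat >> h.py <<'E'
def avg(n=15):
    S=[]
    for i in range(n): p,_=r.grab_frame('side'); S.append(r.sense())
    F=np.array([s['contact_force'] for s in S]); E=np.mean([s['eef_pos'] for s in S],0); rot=Ro.from_euler('xyz',np.array([s['tcp_rot'] for s in S])).mean()
    print('t',S[-1]['clock'],'F.n',(F@N).mean().round(2),'+-',((F@N).std()/n**.5).round(2),'F',F.mean(0).round(2))
    tip=E+rot.apply([0,0,88.6]); L=boardR(YAW).inv().apply(tip-O); print('nominal tip in board',L.round(2),'tilt err deg',np.degrees((rot.inv()*square(YAW)).as_rotvec()).round(2))
    return p
E
python3 -c "
from h import *
avg()"
```

```text
t 18.4 F.n -1.01 +- 0.14 F [-0.04  0.01 -1.07]
nominal tip in board [-1.14 -0.22  5.43] tilt err deg [0.02 0.05 0.06]
```

Emit:
move_arm([
  {"tx": 0.05, "ty": 0, "tz": 0.2, "rx": 0, "ry": 0, "rz": 0, "gripper": -1},
  {"tx": 0, "ty": 0, "tz": 0.2, "rx": 0, "ry": 0, "rz": 0, "gripper": -1},
  {"tx": 0, "ty": 0, "tz": 0.2, "rx": 0, "ry": 0, "rz": 0, "gripper": -1},
  {"tx": 0, "ty": 0, "tz": 0.2, "rx": 0, "ry": 0, "rz": 0, "gripper": -1},
  {"tx": 0, "ty": 0, "tz": 0.1, "rx": 0, "ry": 0, "rz": 0, "gripper": -1},
  {"tx": 0, "ty": 0, "tz": 0, "rx": 0, "ry": 0, "rz": 0, "gripper": -1},
  {"tx": 0, "ty": 0, "tz": 0, "rx": 0, "ry": 0, "rz": 0, "gripper": -1},
  {"tx": 0, "ty": 0, "tz": 0, "rx": 0, "ry": 0, "rz": 0, "gripper": -1},
])

```text
clock: 19.2
eef_pos: [494.4, 200.6, 127.1]
tcp_rot: [3.141, -0.299, 0.064]
contact_force: [-0.4, -0.3, 0.2]
opening: 0.167
```

```bash
python3 -c "
from h import *
avg(20)"
```

```text
t 20.2 F.n 0.64 +- 0.11 F [-0.57 -0.13  0.49]
nominal tip in board [-0.69 -0.24 -3.6 ] tilt err deg [0.03 0.06 0.06]
```

Emit:
move_arm([
  {"tx": 0, "ty": 0, "tz": 0.1, "rx": 0, "ry": 0, "rz": 0, "gripper": -1},
  {"tx": 0, "ty": 0, "tz": 0.12, "rx": 0, "ry": 0, "rz": 0, "gripper": -1},
  {"tx": 0, "ty": 0, "tz": 0, "rx": 0, "ry": 0, "rz": 0, "gripper": -1},
  {"tx": 0, "ty": 0, "tz": 0, "rx": 0, "ry": 0, "rz": 0, "gripper": -1},
  {"tx": 0, "ty": 0, "tz": 0, "rx": 0, "ry": 0, "rz": 0, "gripper": -1},
])

```text
clock: 20.7
eef_pos: [495.1, 200.6, 124.9]
tcp_rot: [3.141, -0.299, 0.064]
contact_force: [-0.6, -0.4, 1.1]
opening: 0.171
```

```bash
python3 - <<'E'
from h import *
p=avg(30)
q,_=r.grab_frame('top')
print('pad/tip side',[(x['confidence'],x['location']) for w in('pad','tip') for x in r.place_of(w,'side')])
A=np.hstack([cv2.resize(p[135:195,225:285],(480,480),interpolation=2),cv2.resize(q[195:255,190:230],(320,480),interpolation=2)]); cv2.imwrite('pics/g7.png',A[:,:,::-1])
E
```

```text
t 22.2 F.n 1.75 +- 0.11 F [-0.61 -0.04  1.64]
nominal tip in board [-0.7  -0.24 -5.82] tilt err deg [0.03 0.06 0.06]
pad/tip side [(0.93, [164.8, 252.9]), (0.34, [236.6, 274.0])]
```

View pics/g7.png

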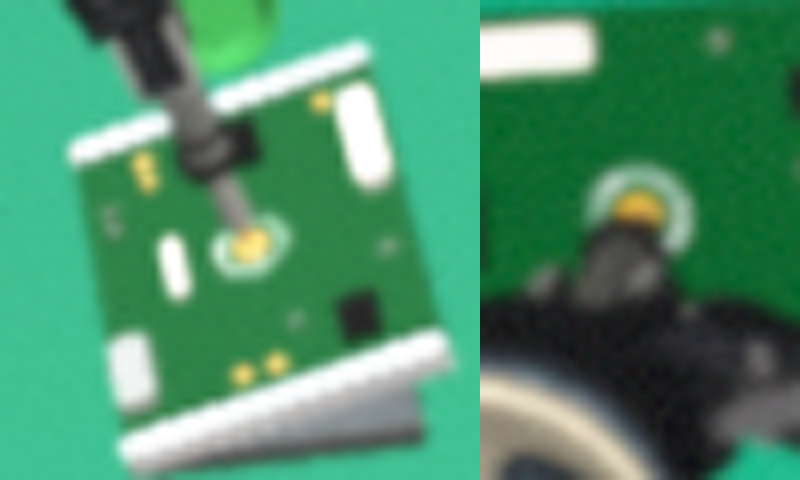

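The side crop shows the nose end at (240,215) above the pad at (252,240). That matches an expected (242,214) for about 12 mm of plunger showing. All checks agree, so I'm handing in.

```bash
python3 -c "
from h import *
print(r.sense()['clock'],r.sign_off())"
```

```text
the job is handed in; nothing more can be done
22.35 None
```

I lifted the cap square off the board and set it mouth-down on clear bench at about (419, -82). I then took the probe from its stand and handed in the job at 22.35 s with the probe still held on the ringed pad.

**Cap:** a side picture taken after release showed it standing upright, with nothing else disturbed. I did not look at it again after that. On the last lowering step it was pressed on the bench with about 21 N before I eased off.

**Position and angle:** the tip was about 0.7 mm from the pad's middle by the arm's reading, and the camera view agreed. The arm was within about 0.1 degrees of square to the board. This assumes the probe stayed straight in the grip, which the pictures did not contradict.

**Plunger:** the two estimates differed slightly but both are close to half way. The arm's position gave 5.8 mm, and the rise in force of 2.8 ± 0.2 N gave about 6.6–6.9 mm.

**Failed checks:** the network never usefully located the tip, so I found it from colour in the side picture. The gripper hid the tip from the top camera. The first three move calls were refused because every row needs all seven fields; the arm did not move on those.

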